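# Load the bottle case and hold its lid at 60 degrees

### The job

Stand the two loose white bottles from the bench upright in the two empty cells of the bottle case, one in each cell, and let go of them. Then swing the case's open lid down and hold it partly open, at 60 degrees up from shut, never letting it drop shut: the program finishes while the robot is still holding the lid there. Leave the bottles already in the case and the other things on the bench where they are.

Things in the scene. Friction and masses are not known exactly. Their poses are not given: they have to be found in the camera images.
- case: Grey case fixed to the bench, 130 (x) by 293 mm (y); origin: centre of its underside; -x is its front, to the robot. Front and side walls 85 mm high, rear 115. Along the front four open cells, 66 (x) by 67 mm (y) inside, centres at x -27, y -108, -36, 36, 108 mm; cell floor 5 mm above the bench, dividers 65 mm high. Any two cells already hold bottles like the loose ones. Leaflet bay behind.
- cell_a_floor (a point): Centre of the floor of one empty cell (cork pad), 5 mm above the bench; axes as the case's.
- cell_b_floor (a point): Centre of the floor of the other empty cell; axes as the case's.
- bottle_a_mid (a point): A loose white plastic bottle, round: body 46 mm diameter up to 82 mm, tapering to a cylindrical cap 32 mm diameter from 93 mm to the top at 135 mm; 0.14 to 0.28 kg. The point is on its axis, half-way up (67.5 mm above its foot); z is its upward axis. It stands on the bench.
- bottle_b_mid (a point): The other loose bottle, identical; the same point.
- stored_a_mid (a point): A bottle already standing in a cell, identical; the same point. Leave it.
- stored_b_mid (a point): The other bottle already standing in a cell; the same point. Leave it.
- lid (a joint): Lid angle, rad: 0 shut, grows as it opens up and away from the robot; 1.745 (100 degrees) is its stop, where it starts, leaning back. 1.047 is 60 degrees. The hinge is free: the lid falls shut from below about 80 degrees and falls back open above. Lid 0.28 to 0.56 kg: 0.4 to 0.9 N at the handle holds it at 60 degrees.
- lid_hinge (a point): Point on the hinge line, mid-width: case x 65 mm, 115 mm above the bench; the line runs along the case's y. The point's axes turn with the lid; at 0 rad they are the case's. The lid is a hood of 4 mm plates, 130 x 293 x 60 mm, open below, reaching from 30 mm below to 30 mm above the hinge when shut.
- lid_handle (a point): Centre of the lid's handle: straight round steel bar 12 mm thick, 100 mm long along the hinge direction, on two end posts (84 mm clear between), 35 mm in front of the hood's front panel: in the lid's axes 165 mm from the hinge point along -x, z = 0. With the lid open the bar is topmost, its free side upward, at about 278 mm.
- tub: Round white wipes tub with blue top, 80 mm diameter, 114 mm high; origin at its underside's centre. Bystander.
- tape_roll: Brown tape roll lying flat, 90 mm outer diameter, 72 mm hole, 48 mm high; origin at its underside's centre. Bystander.
- sanding_block: Wooden sanding block 50 x 100 x 32 mm; origin at its underside's centre. Bystander beyond the case.
There are look-alikes about, which are no part of the job. Leave any blue look-alike of the part that bears bottle_a_mid alone.

How it is judged (in metres and radians):
On the way:
1. both loose bottles stand upright in the two empty cells, one in each, released, with the lid still leaning open (((horizontal distance between bottle_a_mid and cell_a_floor below 0.02 m and horizontal distance between bottle_b_mid and cell_b_floor below 0.02 m) or (horizontal distance between bottle_a_mid and cell_b_floor below 0.02 m and horizontal distance between bottle_b_mid and cell_a_floor below 0.02 m)) and height (world z) of bottle_a_mid between 0.066 and 0.079 m and angle between each of bottle_a_mid, bottle_b_mid's own z axis and vertical below 0.1 rad and height (world z) of bottle_b_mid between 0.066 and 0.079 m and contact force between the fingers and bottle_a below 0.1 N and contact force between the fingers and bottle_b below 0.1 N and value of joint lid above 1.4 rad), for 0.2 s.
At the end, for the whole second after the job is handed in: Both bottles stand upright (0.1 rad) on the floors of the two cells that were empty, one each, within 20 mm of the centre, untouched by the fingers; the lid is still, at 60 +-7 degrees (0.925 to 1.17 rad), carried by the robot alone (over 0.2 N), touched by no other object (((horizontal distance between bottle_a_mid and cell_a_floor below 0.02 m and horizontal distance between bottle_b_mid and cell_b_floor below 0.02 m) or (horizontal distance between bottle_a_mid and cell_b_floor below 0.02 m and horizontal distance between bottle_b_mid and cell_a_floor below 0.02 m)) and height (world z) of bottle_a_mid between 0.066 and 0.079 m and angle between each of bottle_a_mid, bottle_b_mid's own z axis and vertical below 0.1 rad and height (world z) of bottle_b_mid between 0.066 and 0.079 m and contact force between the fingers and bottle_a below 0.1 N and contact force between the fingers and bottle_b below 0.1 N and value of joint lid between 0.925 and 1.17 rad and velocity of joint lid between -0.05 and 0.05 rad/s and contact force between any of the fingers, the arm and lid above 0.2 N and contact force between each of bottle_a, bottle_b, stored_a, stored_b, tub, tape_roll, sanding_block and lid below 0.1 N); the arm keeps its last pose, push and grip.
It fails at once if the lid drops shut (below 0.35 rad) (value of joint lid below 0.35 rad).
It fails at once if a stored bottle is knocked over or moved by more than 30 mm (distance of any of stored_a_mid, stored_b_mid from where it was at the start of the episode above 0.03 m or angle between any of stored_a_mid, stored_b_mid's own z axis and vertical above 0.35 rad).
It fails at once if a bystander (tub, tape roll, sanding block) is knocked over or moved by more than 30 mm (distance of any of tub, tape_roll, sanding_block from where it was at the start of the episode above 0.03 m or angle between any of tub, tape_roll, sanding_block's own z axis and vertical above 0.35 rad).
It also fails if it takes over 67 s, if anything falls off the work surface, if the arm or the gripper's body presses on something with over 40 N, if the wrist force passes 120 N, or if a joint passes its speed limit or range.

### The arm

A 6-joint arm with a two-finger parallel gripper is mounted at the origin on the work surface. World frame = base frame: x ahead of the robot, y to its left, z up, the work surface at z = 0. Lengths are in m, angles in degrees, forces in N, time in s.
With the tool pointing down it reaches from about 0.4 to 0.825 m from the base axis. Payload 7 kg.
Tool frame: the origin (TCP) lies on the centre line of the jaws, within the pads' length; the fingertips stand 17 mm ahead of it and the grasp point (between the pads) lies 2 mm behind it; z points along the fingers, y is the direction in which the jaws open and shut (so a half turn about z gives the same grasp; the last joint's range is limited). The gripper opens to 88 mm and grips with 3 to 60 N. Pads are 19 mm wide; open, the fingers measure 130 mm over their backs; the gripper's body (78 mm by 193 mm) begins 47 mm behind the grasp point.
Start: joints at [80.907, 20.546, 0.682, 0, -70.136, -16.507], TCP at [0.292, 0.609, 0.244] pointing down, gripper open.
Joint ranges: [-176.03, 176.03], [-82.01, 121.73], [-58.28, 71.71], [-173.87, 95.51], [-174.79, -0.11], [-173.66, 173.66]. Speed limits (degrees/s): [136.94, 136.94, 172.46, 180, 180, 180].

### API

Orientations are given as [roll, pitch, yaw] about the fixed x, y, z axes, in that order (R = Rz(yaw) Ry(pitch) Rx(roll)).
In Python, from plant import telemetry, vision, close_job, recognise, silhouettes, place_of gives the robot as it stands.
- The arm moves only by the shell command python3 -m handwheel 'ROWS'. ROWS is JSON, a list that holds one entry, the list of rows, each a list of 5 numbers: the shift along the tool's x, y, z in m, then the turn about the tool's z in rad, then the closure, from 0 (fully open) to 1 (shut). In form: [[[tx, ty, tz, yaw, gripper], ...]]. A call has 1 to 20 rows; each row shifts and turns the commanded pose from where the row before left it, along the tool's axes as they then stand; what a row does not reach is not made up. A row lasts 1/12 s, in which the tool goes at most 41.7 mm and 7.16 degrees, less where a joint would pass 70% of its speed; a pose out of reach is approached as far as the arm can. A call with a gripper value outside its range is refused whole. The fingers move at their own pace and stop on an object; the grip force is fixed at half the most. Time passes only in rows, so rows that do not move let the fingers close. It gives the time, the measured TCP pose, the force and the opening at its end, in the units of the state.
- telemetry.get_obs(): the state, without advancing time (a new reading comes with each control period).
- vision.snapshot(name): name is "scene" or "side" or "wrist"; returns a dict with "color" (480x640x3 uint8, red, green, blue), "mtx" (3x3 intrinsics, pixels), "cam_to_world" (4x4, takes a point from camera to world coordinates); the wrist camera has in their place "tool_from_camera" (4x4, takes a point from camera to tool coordinates, whose origin is the TCP and whose axes are the flange's). Camera axes: x right, y down, z forward; pixel columns grow to the right and rows downward; lengths in m; the calibration is good to about 2 mm. A picture is of the moment at which its call begins: read the wrist's pose just before it. There is no depth.
- close_job(): hands the job in, once; it reports no verdict.
Trained networks look in a picture, given as the dict that the camera call returned (one of the last four; its "shot" number tells which), for a name from the list of things; names that differ only in an ending like _2 or _b are one class to them, and where a whole thing is asked for, a point or a joint stands for the part that bears it (a point fixed in the world has none). Each returns a list of dicts, best first, with "conf" (0 to 1); they miss things now and then, are a little off and sometimes report something else, mostly with a low value. They report only what shows in the picture. A call takes as long as a camera call. They do not tell look-alikes from the thing itself.
- recognise(name, picture): "xy" ([column, row] in pixels, amid what is visible of it).
- silhouettes(name, picture): "region" (480x640 bool, what is visible of it) and "xy" ([column, row] in pixels, amid what is visible of it).
- place_of(name, picture): "xy" ([column, row] in pixels: a listed point, or the origin of a listed thing).
The state is a dict: "clock": time; "joint_pos": joint angles; "qvel": joint speeds; "tau": joint torques, N m; "tool_pos": TCP position; "orientation": TCP orientation; "force": force on the tool from outside, world axes, zero at the start; "moment": the same for the moment, N m; "opening": finger opening in m.
Only numpy, scipy, OpenCV 4.12 (cv2) and the standard library are available. Lean on these libraries where they do the work, as an engineer would, in place of code of your own. Each camera call takes 0.05 s, during which the arm holds its last target.

## Working session

There is one attempt and no reset: what is moved stays moved. The work goes in short steps, Python scripts to look and compute and a shell command to move; the robot and the scene stay as the last step left them, time stands still between calls to the robot, and variables do not carry over. Pictures are saved under pics/ and viewed, and the job is handed in when it is done.

```bash
mkdir -p pics; ls
python3 - <<'E'
from plant import telemetry, vision, recognise, silhouettes, place_of
import cv2, numpy as np
print(telemetry.get_obs())
for n in ["scene","side","wrist"]:
    p=vision.snapshot(n)
    cv2.imwrite(f"pics/{n}0.png",p["color"][:,:,::-1])
    print(n,{k:(v.tolist() if hasattr(v,'tolist') else v) for k,v in p.items() if k!="color"})
    if n=="wrist": continue
    for t in ["case","bottle_a_mid","cell_a_floor","stored_a_mid","lid_handle","lid_hinge","tub","tape_roll","sanding_block"]:
        print(t,[(np.round(d["xy"]).tolist(),round(d["conf"],2)) for d in place_of(t,p)])
E
```

```text
pics
{'clock': 0.0, 'joint_pos': array([ 8.09068614e+01,  2.05912468e+01,  6.33107513e-01, -2.17050735e-02,
       -7.01327867e+01, -1.65055746e+01]), 'qvel': array([-0.01484261, -0.02567247, -0.03181837, -0.07210015, -0.00471337,
       -0.05858195]), 'tau': array([ 2.76781182e-03, -5.82729328e+01,  2.93051898e+01,  6.99731380e+00,
        6.89771390e-03, -1.54028357e-04]), 'tool_pos': array([0.29147346, 0.60832191, 0.24261472]), 'orientation': array([ 1.79907023e+02, -6.27240212e-03, -2.56061006e+01]), 'force': array([-0.64814666, -0.37629803,  0.28481815]), 'moment': array([0.01789458, 0.06253054, 0.01584698]), 'opening': 0.08774793117688774}
scene {'mtx': [[518.5583458084386, 0.0, 317.5557568746647], [0.0, 518.5583458084386, 245.37937686695537], [0.0, 0.0, 1.0]], 'cam_to_world': [[-0.17518033969765714, -0.9308231924964019, 0.3207491744248449, 0.2541944011321271], [-0.9845352624938808, 0.16610981820525184, -0.05565828960652142, 0.06904168936567895], [-0.001471560232764034, -0.3255391107173213, -0.9455274305401493, 1.068610433171059], [0.0, 0.0, 0.0, 1.0]], 'shot': 1}
case [([330.0
[... 939 characters left out ...]
226.0], 0.96)]
stored_a_mid [([369.0, 240.0], 0.88)]
lid_handle [([309.0, 185.0], 0.88), ([352.0, 275.0], 0.66)]
lid_hinge [([326.0, 222.0], 0.66)]
tub [([352.0, 409.0], 0.84)]
tape_roll [([448.0, 170.0], 0.59)]
sanding_block [([236.0, 250.0], 0.91)]
wrist {'mtx': [[352.1484530710917, 0.0, 324.98009924176165], [0.0, 352.1484530710917, 237.48723600661125], [0.0, 0.0, 1.0]], 'tool_from_camera': [[0.00016273214057066534, -0.9553933654004528, -0.2953362335830932, 0.07977986679283451], [0.9999998418744926, 0.00031445333053140213, -0.00046622965698705875, -0.00023979372586235836], [0.0005383021833151279, -0.2953361110123513, 0.955393265500056, -0.141564630976417], [0.0, 0.0, 0.0, 1.0]], 'shot': 3}
```

View pics/scene0.png

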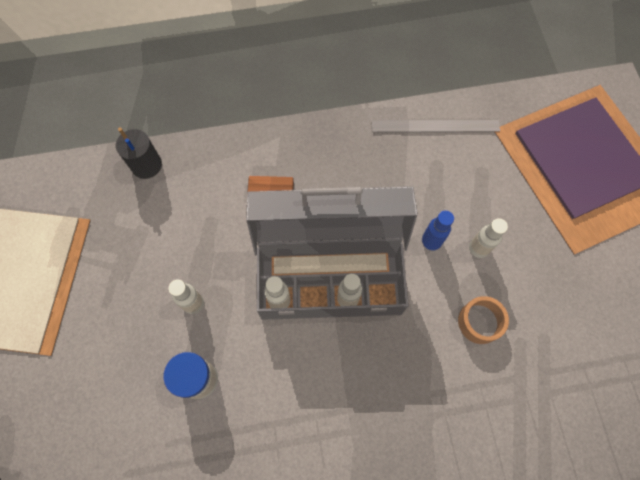

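View pics/side0.png

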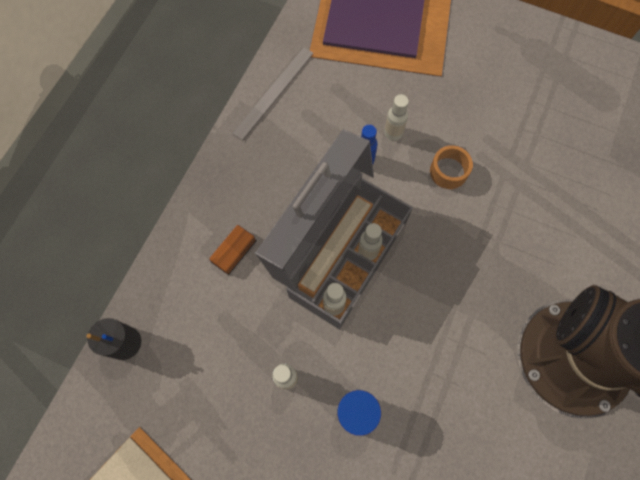

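View pics/wrist0.png

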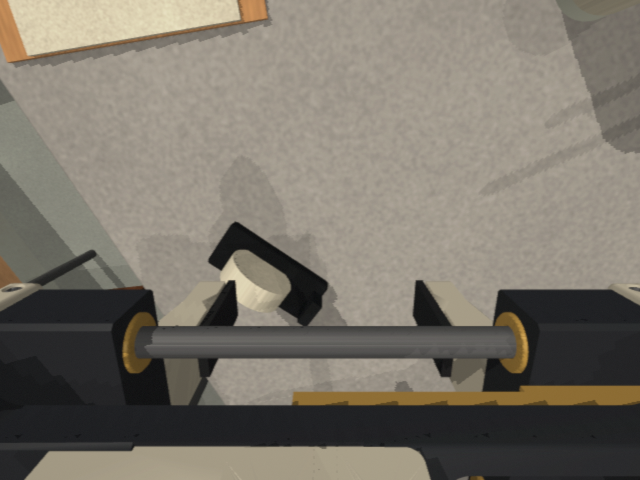

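Run:
```python
import cv2, numpy as np
s=cv2.imread("pics/scene0.png"); d=cv2.imread("pics/side0.png")
def up(im,x,y,w,h,f,n): cv2.imwrite(n,cv2.resize(im[y:y+h,x:x+w],None,fx=f,fy=f,interpolation=cv2.INTER_CUBIC))
up(s,235,170,190,150,4,"pics/c1.png"); up(d,250,125,180,150*4//4,4,"pics/c2.png")
up(d,250,180,180,150,4,"pics/c2.png")
a=[cv2.resize(i,(380,290),interpolation=cv2.INTER_CUBIC) for i in (s[265:325,145:225],s[200:260,425:515],d[350:400,250:320],d[85:155,345:425])]
cv2.imwrite("pics/c3.png",np.vstack([np.hstack(a[:2]),np.hstack(a[2:])]))
```

```text
(no output)
```

View pics/c1.png

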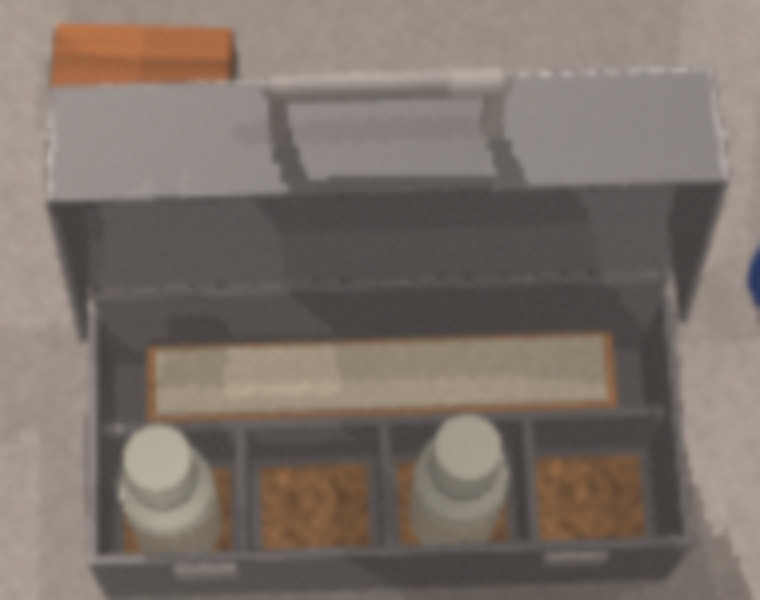

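View pics/c2.png

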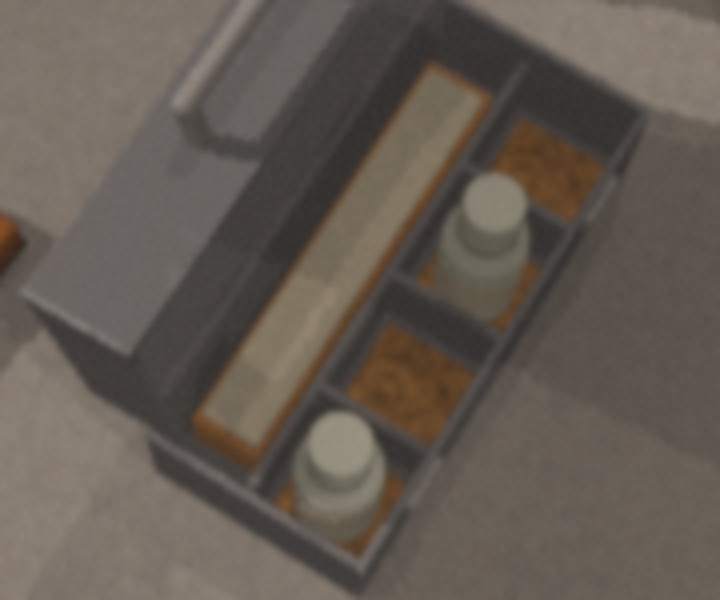

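View pics/c3.png

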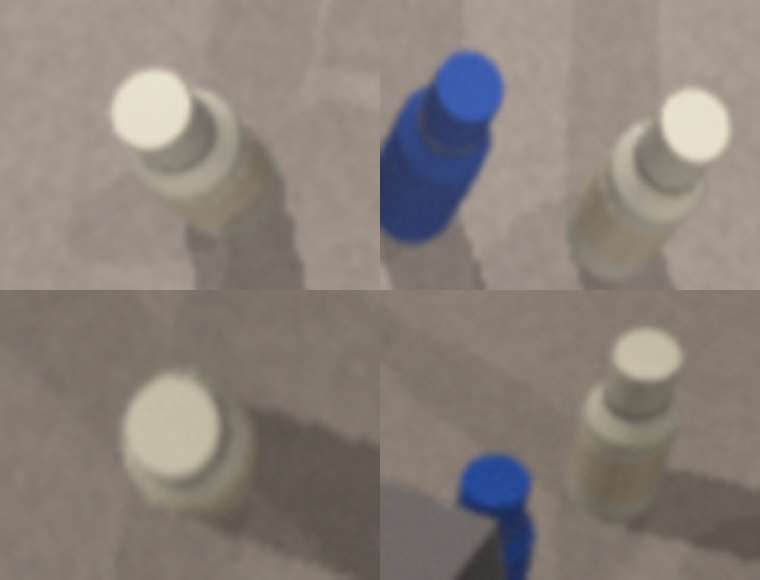

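```bash
cat > h.py <<'E'
import numpy as np
C={"scene":(np.array([[518.558,0,317.556],[0,518.558,245.379],[0,0,1]]),np.array([[-0.17518033969765714,-0.9308231924964019,0.3207491744248449,0.2541944011321271],[-0.9845352624938808,0.16610981820525184,-0.05565828960652142,0.06904168936567895],[-0.001471560232764034,-0.3255391107173213,-0.9455274305401493,1.068610433171059]])),
"side":(np.array([[515.046,0,329.391],[0,515.046,244.914],[0,0,1]]),np.array([[-0.913433399792256,-0.3894693814959754,0.11812292335149535,0.4353399424595226],[-0.40688592355553815,0.86738733013996,-0.2865014218551604,0.316053489124429],[0.009125204453466188,-0.3097625225714278,-0.9507701668930658,1.0991388517022935]]))}
def ray(c,uv):
    K,T=C[c]; d=T[:,:3]@np.linalg.inv(K)@np.array([uv[0],uv[1],1]); return T[:,3],d/np.linalg.norm(d)
def atz(c,uv,z):
    o,d=ray(c,uv); return o+d*(z-o[2])/d[2]
def tri(a,b):
    A=np.zeros((3,3));B=np.zeros(3)
    for c,uv in (("scene",a),("side",b)):
        o,d=ray(c,uv);P=np.eye(3)-np.outer(d,d);A+=P;B+=P@o
    return np.linalg.solve(A,B)
def proj(c,p):
    K,T=C[c]; q=K@(T[:,:3].T@(np.array(p)-T[:,3])); return q[:2]/q[2]
E
python3 - <<'E'
from h import *
np.set_printoptions(precision=4,suppress=True)
for n,a,b,z in [("botL",(177,287.8),(281.7,373.1),.135),("botR",(499.1,226.1),(401.2,100.7),.135),
 ("stL",(274.25,284.25),(335.5,290.75),.14),("stR",(352.25,281.75),(373.75,230.5),.14),
 ("caseFL",(258.75,309),(340,321.5),.085),("caseFR",(407.5,305.3),(411.2,207),.085),("cork1",(313.75,296.5),(352.5,276),.005),("cork2",(383.25,294),(387,223),.005),("handle",(331.75,191),(312,187),.278)]:
    print(n,tri(a,b),atz("scene",a,z)[:2],atz("side",b,z)[:2])
E
```

```text
botL [0.5346 0.2851 0.1352] [0.5348 0.285 ] [0.5345 0.2852]
botR [ 0.5461 -0.3346  0.1413] [ 0.5481 -0.3373] [ 0.5469 -0.3389]
stL [0.5068 0.1066 0.1444] [0.5085 0.1064] [0.5066 0.1061]
stR [ 0.4869 -0.0357  0.1425] [ 0.4879 -0.0363] [ 0.4866 -0.0363]
caseFL [0.4788 0.1462 0.0854] [0.4802 0.1453] [0.4775 0.1472]
caseFR [ 0.4372 -0.1384  0.0845] [ 0.437  -0.1382] [ 0.4372 -0.1382]
cork1 [0.4963 0.0366 0.0323] [0.5047 0.0342] [0.4959 0.0311]
cork2 [ 0.4742 -0.1025  0.0416] [ 0.4844 -0.1105] [ 0.4733 -0.1149]
handle [ 0.609  -0.0158  0.2821] [ 0.6129 -0.0177] [ 0.6081 -0.0158]
```

```bash
cat > fit.py <<'E'
from h import *
from scipy.optimize import least_squares
S=lambda x,y:("scene",(235+x/4,170+y/4)); D=lambda x,y:("side",(250+x/4,180+y/4))
def case(p,th):
    c,s=np.cos(th[2]),np.sin(th[2]); return np.array([th[0]+c*p[0]-s*p[1],th[1]+s*p[0]+c*p[1],p[2]])
L=np.radians(100)
def lid(p,a=L):
    x,y,z=p; return np.array([.065+x*np.cos(a)+z*np.sin(a),y,.115-x*np.sin(a)+z*np.cos(a)])
h=.1465
obs=[(S(93,560),(-.065,h,.085)),(S(690,543),(-.065,-h,.085)),(D(362,566),(-.065,h,.085)),(D(645,108),(-.065,-h,.085)),
(S(50,200),lid((-.130,h,-.03))),(S(725,184),lid((-.130,-h,-.03))),(S(52,88),lid((-.130,h,.03))),(S(716,72),lid((-.130,-h,.03))),
(D(27,293),lid((-.130,h,.03))),(D(128,352),lid((-.130,h,-.03))),
(S(268,87),lid((-.165,.05,0))),(S(505,80),lid((-.165,-.05,0))),(S(243,420),(.008,.072,.065)),(S(384,420),(.008,0,.065)),(S(527,412),(.008,-.072,.065))]
r=lambda th:np.concatenate([proj(c,case(p,th))-uv for (c,uv),p in obs])
f=least_squares(r,[.52,-.005,-.145],loss="soft_l1")
th=f.x
if __name__=="__main__":
    np.set_printoptions(precision=4,suppress=True)
    print(th,np.degrees(th[2])); print(r(th).reshape(-1,2).round(1).tolist())
    for n,p in [("cell36",(-.027,.036,.005)),("cell-108",(-.027,-.108,.005)),("cell108",(-.027,.108,.005)),("cell-36",(-.027,-.036,.005)),("h100",lid((-.165,0,0))),("h80",lid((-.165,0,0),np.radians(80))),("h60",lid((-.165,0,0),np.radians(60)))]: print(n,case(p,th))
E
python3 fit.py
```

```text
[ 0.5201 -0.005  -0.1423] -8.153059833746154
[[-1.3, 1.2], [1.5, 0.3], [-0.5, 1.1], [1.3, -0.6], [-1.0, 0.2], [2.0, -1.3], [-0.3, -0.8], [-0.1, -2.1], [-2.8, -0.6], [-0.4, 0.5], [0.2, 0.3], [0.6, 0.2], [-0.4, 1.1], [0.2, -0.1], [0.3, 0.7]]
cell36 [0.4985 0.0345 0.005 ]
cell-108 [ 0.4781 -0.108   0.005 ]
cell108 [0.5087 0.1058 0.005 ]
cell-36 [ 0.4883 -0.0368  0.005 ]
h100 [ 0.6128 -0.0182  0.2775]
h80 [ 0.5561 -0.0101  0.2775]
h60 [ 0.5028 -0.0025  0.2579]
```

```bash
cat > go.py <<'E'
# how far to go: python3 go.py x y z yaw_deg
import sys; from plant import telemetry; import numpy as np
o=telemetry.get_obs(); p=np.array(o["tool_pos"]); y0=o["orientation"][2]
x,y,z,yaw=map(float,sys.argv[1:5])
dy=(yaw-y0)  # signed
if len(sys.argv)<=5: dy=(dy+180)%360-180
elif sys.argv[5]=='+': dy=dy%360-360
elif sys.argv[5]=='-': dy=dy%360
t=-np.radians(dy); w=np.radians(yaw); d=np.array([x,y,z])-p
print("clock",o["clock"],"at",p.round(4),o["orientation"].round(2),"open",round(o["opening"],4),"F",np.round(o["force"],1),"j",o["joint_pos"].round(1))
print("turn rad",round(t,4),"n",abs(t)/.125,"then shift x,y,z",[round(v,4) for v in (d[0]*np.cos(w)+d[1]*np.sin(w), d[0]*np.sin(w)-d[1]*np.cos(w), -d[2])])
w=np.radians(y0);print("shift without turn first",[round(v,4) for v in (d[0]*np.cos(w)+d[1]*np.sin(w), d[0]*np.sin(w)-d[1]*np.cos(w), -d[2])])
E
python3 -c "
from h import *
print(tri((425+90/4.22,200+87/4.83),(345+116/4.75,85+190/4.14)), atz('scene',(198,379),0), atz('scene',(479,319),0))"
python3 go.py 0.535 0.285 0.244 -188.15 +
```

```text
[ 0.58088312 -0.24019267  0.13836445] [0.38013945 0.29140275 0.        ] [ 0.39857642 -0.29562573  0.        ]
clock 1.05 at [0.2917 0.6087 0.2436] [-180.    -0.   -25.6] open 0.0876 F [ 0.   0.2 -0.2] j [ 80.9  20.5   0.7   0.  -70.1 -16.5]
turn rad 2.837 n 22.695904884674157 then shift x,y,z [np.float64(-0.2867), np.float64(-0.2859), np.float64(-0.0004)]
shift without turn first [np.float64(0.3593), np.float64(0.1868), np.float64(-0.0004)]
```

```bash
python3 -m handwheel '[[[0.03,0.0156,0,0,0.3],[0.03,0.0156,0,0,0.3],[0.03,0.0156,0,0,0.3],[0.03,0.0156,0,0,0.3],[0.03,0.0156,0,0,0.3],[0.03,0.0156,0,0,0.3],[0.03,0.0156,0,0,0.3],[0.03,0.0156,0,0,0.3],[0.03,0.0156,0,0,0.3],[0.03,0.0156,0,0,0.3],[0.03,0.0156,0,0,0.3],[0.03,0.0156,0,0,0.3],[0,0,0,0.12,0.3],[0,0,0,0.12,0.3],[0,0,0,0.12,0.3],[0,0,0,0.12,0.3],[0,0,0,0.12,0.3],[0,0,0,0.12,0.3],[0,0,0,0.12,0.3],[0,0,0,0.12,0.3]]]'
python3 -m handwheel '[[[0,0,0,0.12,0.3],[0,0,0,0.12,0.3],[0,0,0,0.12,0.3],[0,0,0,0.12,0.3],[0,0,0,0.12,0.3],[0,0,0,0.12,0.3],[0,0,0,0.12,0.3],[0,0,0,0.12,0.3],[0,0,0,0.12,0.3],[0,0,0,0.12,0.3],[0,0,0,0.12,0.3],[0,0,0,0.12,0.3],[0,0,0,0.12,0.3],[0,0,0,0.12,0.3],[0,0,0,0.12,0.3],[0,0,0,0.077,0.3],[0,0,0,0,0.3]]]'
python3 go.py 0.535 0.285 0.116 -188.15
python3 - <<'E'
from plant import telemetry, vision
import cv2
p=vision.snapshot("wrist"); cv2.imwrite("pics/w1.png",p["color"][:,:,::-1])
E
```

```text
clock: 2.72
tool_pos: [0.5354, 0.2843, 0.2436]
orientation: [-180.0, 0.0, -80.9]
force: [0.2, -0.0, -0.2]
opening: 0.0612
clock: 4.13
tool_pos: [0.5355, 0.2843, 0.2437]
orientation: [180.0, 0.0, 171.6]
force: [0.9, 0.7, 0.0]
opening: 0.0613
clock 4.1333 at [0.5355 0.2843 0.2437] [1.7999e+02 1.0000e-02 1.7165e+02] open 0.0613 F [0.9 0.7 0. ] j [  46.4   14.1   -8.4    0.   -67.5 -144.8]
turn rad -0.0035 n 0.027934070306819672 then shift x,y,z [np.float64(0.0005), np.float64(0.0006), np.float64(0.1277)]
shift without turn first [np.float64(0.0005), np.float64(0.0006), np.float64(0.1277)]
```

View pics/w1.png

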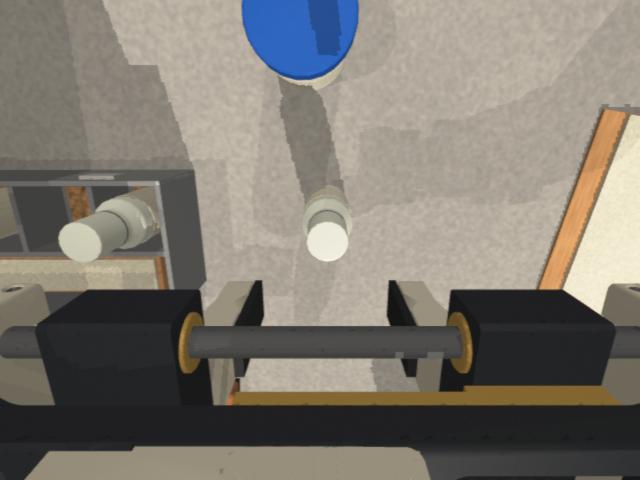

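```bash
python3 -m handwheel '[[[0,0.0015,0.025,0,0.3],[0,0,0.03,0,0.3],[0,0,0.03,0,0.3],[0,0,0.025,0,0.3],[0,0,0.012,0,0.3],[0,0,0.006,0,0.3],[0,0,0,0,0.5],[0,0,0,0,0.8],[0,0,0,0,1],[0,0,0,0,1],[0,0,0,0,1],[0,0,0,0,1],[0,0,0,0,1]]]'
python3 go.py 0.4985 0.0345 0.26 -188.15
python3 - <<'E'
from plant import telemetry, vision
import cv2
p=vision.snapshot("wrist"); cv2.imwrite("pics/w2.png",p["color"][:,:,::-1])
E
```

```text
clock: 5.27
tool_pos: [0.5361, 0.2861, 0.1166]
orientation: [179.9, 0.1, 171.9]
force: [-0.1, -0.4, 5.9]
opening: 0.0313
clock 5.2667 at [0.5361 0.2861 0.1166] [1.7994e+02 7.0000e-02 1.7188e+02] open 0.0313 F [-0.1 -0.4  5.9] j [  46.5   20.5  -17.5    0.   -52.  -144.6]
turn rad 0.0004 n 0.0035969223311258145 then shift x,y,z [np.float64(0.0016), np.float64(-0.2544), np.float64(-0.1434)]
shift without turn first [np.float64(0.0017), np.float64(-0.2544), np.float64(-0.1434)]
```

View pics/w2.png

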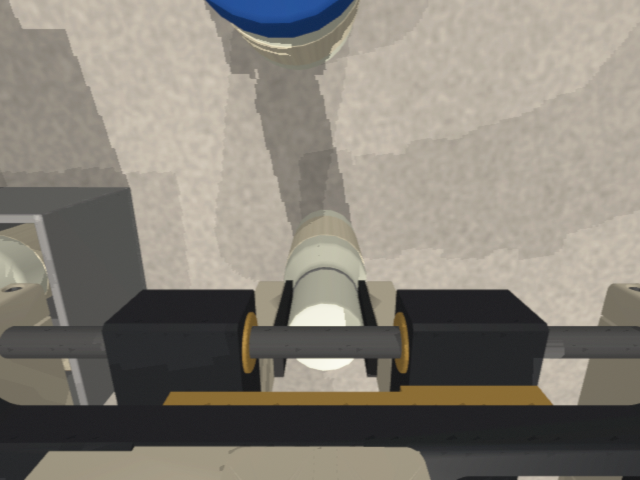

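```bash
python3 -m handwheel '[[[0,0,-0.01,0,1],[0,0,-0.02,0,1],[0,0,-0.03,0,1],[0,0,-0.03,0,1],[0,0,-0.03,0,1],[0,0,-0.03,0,1],[0,0,-0.02,0,1],[0,-0.01,-0.01,0,1],[0.0017,-0.02,0,0,1],[0,-0.03,0,0,1],[0,-0.03,0,0,1],[0,-0.03,0,0,1],[0,-0.03,0,0,1],[0,-0.03,0,0,1],[0,-0.03,0,0,1],[0,-0.02,0,0,1],[0,-0.015,0,0,1],[0,-0.0094,0,0,1],[0,0,0,0,1],[0,0,0,0,1]]]'
python3 go.py 0.4985 0.0345 0.1226 -188.15
python3 - <<'E'
from plant import telemetry, vision
import cv2,numpy as np
p=vision.snapshot("wrist"); cv2.imwrite("pics/w3.png",p["color"][:,:,::-1])
p=vision.snapshot("scene"); cv2.imwrite("pics/s3.png",cv2.resize(p["color"][150:350,180:450,::-1],None,fx=2.5,fy=2.5))
E
```

```text
clock: 6.98
tool_pos: [0.4976, 0.0339, 0.2953]
orientation: [180.0, -0.0, 171.8]
force: [0.5, 0.0, -2.6]
opening: 0.0315
clock 6.9833 at [0.4976 0.0339 0.2953] [ 1.7999e+02 -3.0000e-02  1.7179e+02] open 0.0315 F [ 0.5  0.  -2.6] j [  26.5    1.9  -16.2   -0.   -72.  -124.7]
turn rad -0.0011 n 0.008696667859425538 then shift x,y,z [np.float64(-0.0009), np.float64(0.0007), np.float64(0.1727)]
shift without turn first [np.float64(-0.0009), np.float64(0.0007), np.float64(0.1727)]
```

View pics/w3.png

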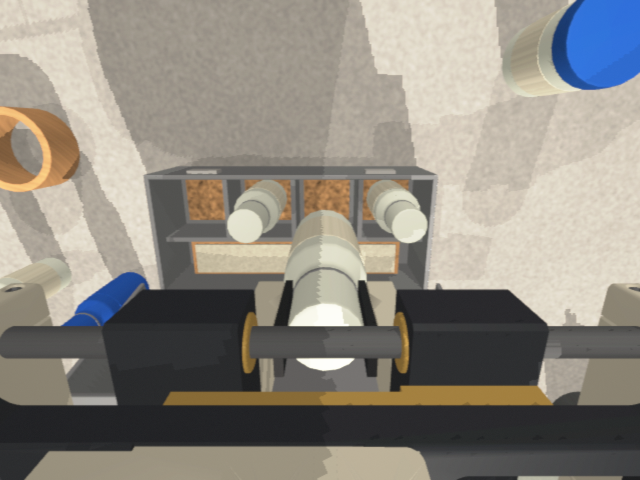

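View pics/s3.png

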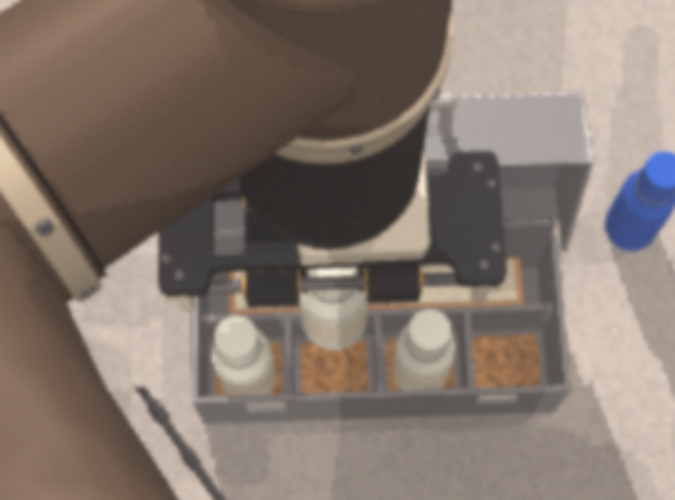

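```bash
python3 -m handwheel '[[[-0.001,0.0007,0.01,0,1],[0,0,0.02,0,1],[0,0,0.03,0,1],[0,0,0.03,0,1],[0,0,0.025,0,1],[0,0,0.02,0,1],[0,0,0.015,0,1],[0,0,0.01,0,1],[0,0,0.007,0,1],[0,0,0.004,0,1],[0,0,0.0015,0,1],[0,0,0,0,1],[0,0,0,0,1]]]'
python3 go.py 0.4985 0.0345 0.1216 -188.15
```

```text
clock: 8.17
tool_pos: [0.4995, 0.035, 0.1238]
orientation: [180.0, 0.1, 171.9]
force: [0.4, 0.0, -1.8]
opening: 0.0312
clock 8.1667 at [0.4995 0.035  0.1238] [1.7997e+02 7.0000e-02 1.7187e+02] open 0.0312 F [ 0.4  0.  -1.8] j [  26.5   10.8  -30.3    0.   -48.8 -124.7]
turn rad 0.0003 n 0.0021259397036362637 then shift x,y,z [np.float64(0.0009), np.float64(-0.0006), np.float64(0.0022)]
shift without turn first [np.float64(0.0009), np.float64(-0.0006), np.float64(0.0022)]
```

Still hanging (−1.8 N); lower 3 mm more, then release partway and rise.

```bash
python3 -m handwheel '[[[0,0,0.001,0,1],[0,0,0.001,0,1],[0,0,0.001,0,1],[0,0,0,0,1]]]'
python3 -m handwheel '[[[0,0,0,0,0.55],[0,0,0,0,0.5],[0,0,0,0,0.45],[0,0,0,0,0.42],[0,0,0,0,0.42],[0,0,0,0,0.42]]]'
```

```text
clock: 8.5
tool_pos: [0.4999, 0.0348, 0.1216]
orientation: [180.0, 0.1, 171.9]
force: [-1.5, -1.1, 9.5]
opening: 0.0312
clock: 9.0
tool_pos: [0.499, 0.0348, 0.12]
orientation: [-180.0, -0.0, 171.9]
force: [0.4, 0.0, -0.3]
opening: 0.0506
```

```bash
python3 -m handwheel '[[[0,0,-0.01,0,0.42],[0,0,-0.02,0,0.42],[0,0,-0.03,0,0.42],[0,0,-0.03,0,0.42],[0,0,-0.03,0,0.42],[0,-0.01,-0.02,0,0.42],[0,-0.02,0,0,0.42],[0,-0.03,0,0,0.42],[0,-0.035,0,0,0.42],[0,-0.035,0,0,0.42],[0,-0.035,0,0,0.42],[0,-0.035,0,0,0.42],[0,-0.035,0,0,0.42],[0,-0.035,0,0,0.42],[0,-0.035,0,0,0.42],[0,-0.03,0,0,0.35],[-0.02,-0.02,0,0,0.35],[-0.03,-0.005,0,0,0.35],[-0.03,0,0,0,0.35],[-0.02,0,0,0,0.35]]]'
python3 -m handwheel '[[[0,0,0,0,0.35]]]'
python3 go.py 0.5475 -0.338 0.116 -188.15
python3 - <<'E'
from plant import telemetry, vision
import cv2,numpy as np
p=vision.snapshot("wrist"); cv2.imwrite("pics/w4.png",p["color"][:,:,::-1])
p=vision.snapshot("scene"); cv2.imwrite("pics/s4.png",cv2.resize(p["color"][150:350,180:530,::-1],None,fx=2.2,fy=2.2))
E
```

```text
clock: 10.67
tool_pos: [0.5485, -0.3371, 0.2604]
orientation: [-180.0, 0.0, 171.8]
force: [0.2, 0.3, 0.2]
opening: 0.0567
clock: 10.75
tool_pos: [0.5497, -0.3365, 0.2593]
orientation: [-180.0, -0.0, 171.9]
force: [-0.4, -0.2, -0.4]
opening: 0.057
clock 10.75 at [ 0.5497 -0.3365  0.2593] [-1.7998e+02 -5.0000e-02  1.7186e+02] open 0.057 F [-0.4 -0.2 -0.4] j [-14.1  17.2  -2.1   0.  -70.8 -84. ]
turn rad 0.0001 n 0.0008309641148161905 then shift x,y,z [np.float64(0.002), np.float64(-0.0018), np.float64(0.1433)]
shift without turn first [np.float64(0.002), np.float64(-0.0018), np.float64(0.1433)]
```

View pics/w4.png

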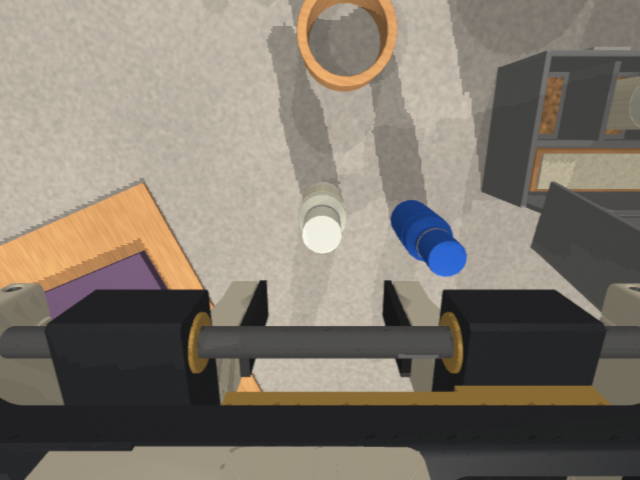

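View pics/s4.png

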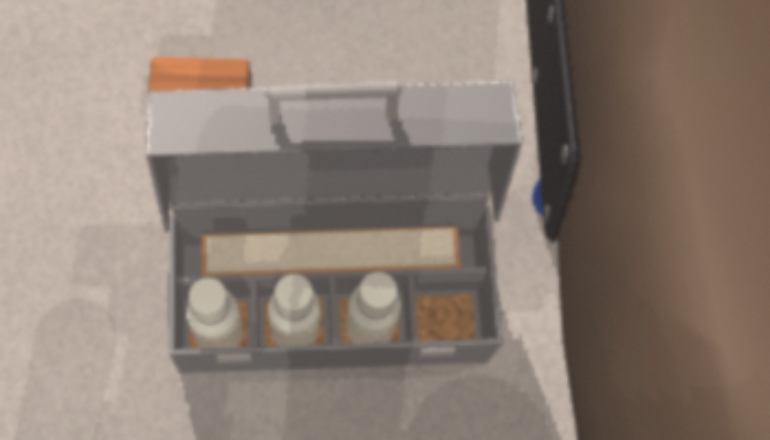

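```bash
python3 -m handwheel '[[[0.001,-0.002,0.02,0,0.35],[0,0,0.03,0,0.35],[0,0,0.03,0,0.35],[0,0,0.03,0,0.35],[0,0,0.02,0,0.35],[0,0,0.009,0,0.35],[0,0,0.004,0,0.35],[0,0,0,0,0.5],[0,0,0,0,0.8],[0,0,0,0,1],[0,0,0,0,1],[0,0,0,0,1],[0,0,0,0,1]]]'
python3 go.py 0.4781 -0.108 0.26 -188.15
python3 - <<'E'
from plant import telemetry, vision
import cv2,numpy as np
p=vision.snapshot("wrist"); cv2.imwrite("pics/w5.png",p["color"][:,:,::-1])
E
```

```text
clock: 11.93
tool_pos: [0.5464, -0.3381, 0.1184]
orientation: [-180.0, 0.1, 171.9]
force: [-0.8, -0.1, 4.9]
opening: 0.0312
clock 11.9333 at [ 0.5464 -0.3381  0.1184] [-1.7995e+02  1.1000e-01  1.7187e+02] open 0.0312 F [-0.8 -0.1  4.9] j [-14.4  23.2 -12.8   0.  -53.9 -83.8]
turn rad 0.0003 n 0.0027095160907764787 then shift x,y,z [np.float64(0.1002), np.float64(0.2181), np.float64(-0.1416)]
shift without turn first [np.float64(0.1001), np.float64(0.2181), np.float64(-0.1416)]
```

View pics/w5.png

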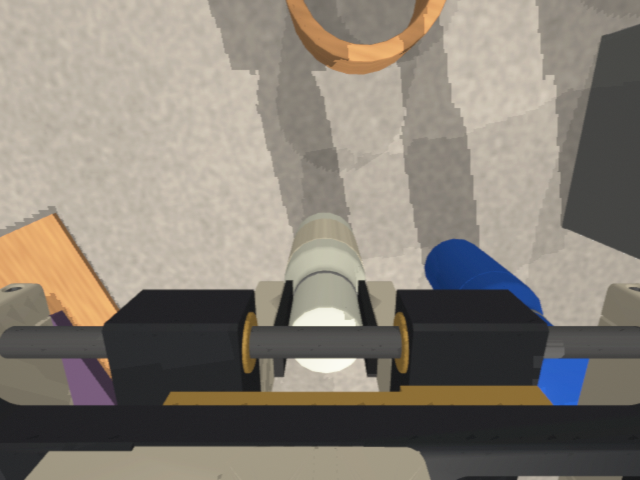

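```bash
python3 -m handwheel '[[[0,0,-0.01,0,1],[0,0,-0.02,0,1],[0,0,-0.03,0,1],[0,0,-0.03,0,1],[0,0,-0.03,0,1],[0,0,-0.02,0,1],[0.01,0,-0.01,0,1],[0.025,0,0,0,1],[0.03,0,0,0,1],[0.025,0,0,0,1],[0.01,0.01,0,0,1],[0,0.025,0,0,1],[0,0.03,0,0,1],[0,0.035,0,0,1],[0,0.035,0,0,1],[0,0.03,0,0,1],[0,0.025,0,0,1],[0,0.018,0,0,1],[0,0.01,0,0,1],[0,0,0,0,1]]]'
python3 -m handwheel '[[[0,0,0,0,1]]]'
python3 go.py 0.4781 -0.108 0.1234 -188.15
python3 - <<'E'
from plant import telemetry, vision
import cv2,numpy as np
p=vision.snapshot("wrist"); cv2.imwrite("pics/w6.png",p["color"][:,:,::-1])
E
```

```text
clock: 13.65
tool_pos: [0.4769, -0.1061, 0.2666]
orientation: [180.0, -0.1, 172.0]
force: [0.3, -0.6, -3.2]
opening: 0.0315
clock: 13.73
tool_pos: [0.4769, -0.1075, 0.2667]
orientation: [-180.0, -0.1, 171.9]
force: [-0.2, -1.0, -2.4]
opening: 0.0319
clock 13.7333 at [ 0.4769 -0.1075  0.2667] [-1.7999e+02 -6.0000e-02  1.7191e+02] open 0.0319 F [-0.2 -1.  -2.4] j [  10.4    1.9  -19.9   -0.   -68.2 -108.5]
turn rad 0.0011 n 0.008948262828207135 then shift x,y,z [np.float64(-0.0012), np.float64(-0.0003), np.float64(0.1433)]
shift without turn first [np.float64(-0.0012), np.float64(-0.0003), np.float64(0.1433)]
```

View pics/w6.png

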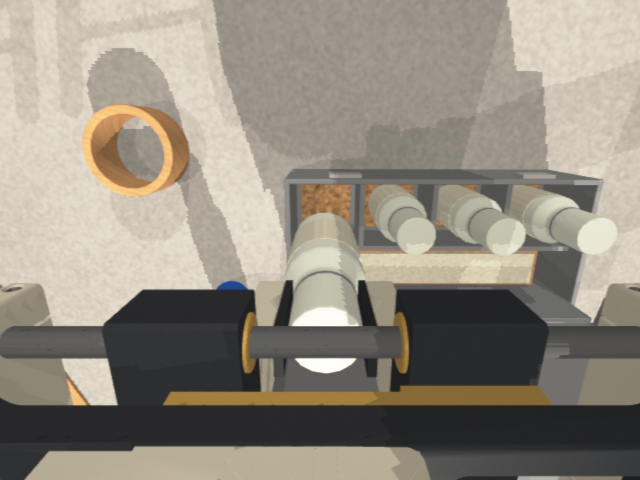

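```bash
python3 -m handwheel '[[[-0.001,0,0.01,0,1],[0,0,0.02,0,1],[0,0,0.03,0,1],[0,0,0.03,0,1],[0,0,0.02,0,1],[0,0,0.013,0,1],[0,0,0.009,0,1],[0,0,0.006,0,1],[0,0,0.003,0,1],[0,0,0.0015,0,1],[0,0,0.001,0,1],[0,0,0,0,1]]]'
python3 -m handwheel '[[[0,0,0.0007,0,1],[0,0,0,0,1]]]'
```

```text
clock: 14.78
tool_pos: [0.479, -0.1078, 0.1241]
orientation: [180.0, 0.1, 171.9]
force: [0.1, -0.0, -1.9]
opening: 0.0321
clock: 14.95
tool_pos: [0.4789, -0.1077, 0.1233]
orientation: [180.0, 0.1, 171.9]
force: [-0.2, 0.2, -1.9]
opening: 0.0316
```

```bash
python3 -m handwheel '[[[0,0,0.001,0,1],[0,0,0.001,0,1],[0,0,0,0,1]]]'
python3 -m handwheel '[[[0,0,0,0,0.55],[0,0,0,0,0.5],[0,0,0,0,0.45],[0,0,0,0,0.42],[0,0,0,0,0.42],[0,0,0,0,0.42]]]'
```

```text
clock: 15.2
tool_pos: [0.4801, -0.108, 0.1232]
orientation: [-180.0, 0.2, 171.9]
force: [-4.3, -0.7, 16.5]
opening: 0.0316
clock: 15.7
tool_pos: [0.4785, -0.1078, 0.1207]
orientation: [-180.0, -0.0, 171.9]
force: [0.4, -1.0, 0.9]
opening: 0.0508
```

```bash
python3 -m handwheel '[[[0,0,-0.01,0,0.42],[0,0,-0.02,0,0.42],[0,0,-0.03,0,0.42],[0,0,-0.03,0,0.42],[0,0,-0.03,0,0.42],[0,0,-0.03,0,0.42],[0,0,-0.03,0,0.42],[0,0,-0.03,0,0.42],[0,0,-0.02,0,0.42],[0,0,0,-0.12,0.3],[0,0,0,-0.12,0.3],[0,0,0,-0.12,0.3],[0,0,0,-0.12,0.3],[0,0,0,-0.12,0.3],[0,0,0,-0.12,0.3],[0,0,0,-0.12,0.3],[0,0,0,-0.12,0.3],[0,0,0,-0.12,0.3],[0,0,0,-0.12,0.3],[0,0,0,-0.12,0.3]]]'
python3 -m handwheel '[[[0,0,0,-0.12,0.3],[0,0,0,-0.12,0.3],[0,0,0,-0.01,0.3],[0,0,0,0,0.3]]]'
python3 go.py 0.611 -0.018 0.345 -98.15
python3 - <<'E'
from plant import telemetry, vision,silhouettes,recognise
import cv2,numpy as np
p=vision.snapshot("scene"); cv2.imwrite("pics/s7.png",p["color"][:,:,::-1])
p=vision.snapshot("side"); cv2.imwrite("pics/d7.png",p["color"][:,:,::-1])
E
```

```text
clock: 17.37
tool_pos: [0.4783, -0.1079, 0.3517]
orientation: [-180.0, 0.0, -112.2]
force: [0.2, 0.7, 0.4]
opening: 0.0611
clock: 17.7
tool_pos: [0.4784, -0.1078, 0.3514]
orientation: [-180.0, 0.0, -98.4]
force: [0.1, 0.3, 0.4]
opening: 0.0616
clock 17.7 at [ 0.4784 -0.1078  0.3514] [-179.98    0.    -98.35] open 0.0616 F [0.1 0.3 0.4] j [ 10.3  -0.4 -11.3   0.  -79.  -18.7]
turn rad -0.0035 n 0.028392048393278586 then shift x,y,z [np.float64(-0.1077), np.float64(-0.1185), np.float64(0.0064)]
shift without turn first [np.float64(-0.1081), np.float64(-0.1181), np.float64(0.0064)]
```

View pics/s7.png

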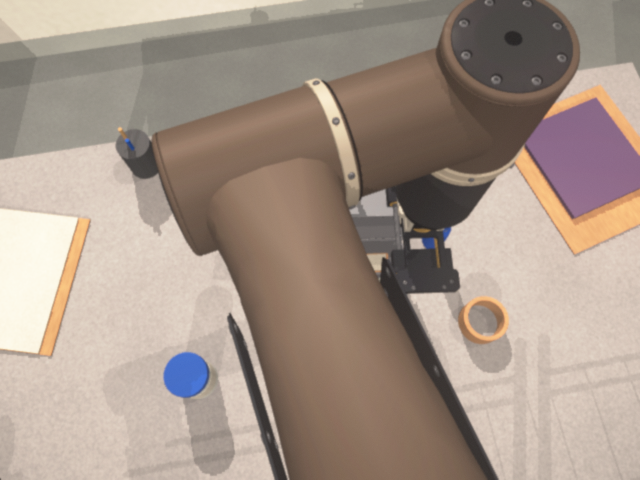

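View pics/d7.png

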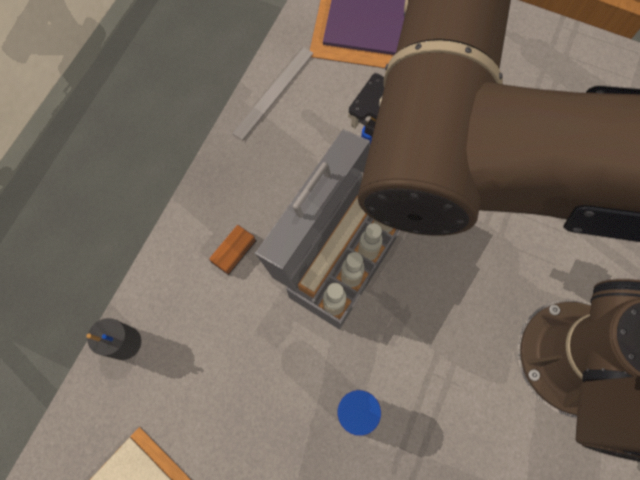

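```bash
python3 -m handwheel '[[[-0.01,-0.01,0,0,0.3],[-0.02,-0.02,0,0,0.3],[-0.025,-0.028,0,0,0.3],[-0.025,-0.028,0,0,0.3],[-0.018,-0.02,0,0,0.3],[-0.01,-0.012,0,0,0.3],[0,0,0,-0.003,0.3],[0,0,0,0,0.3]]]'
python3 go.py 0.611 -0.018 0.2805 -98.15
python3 - <<'E'
from plant import telemetry, vision,silhouettes,recognise
import cv2,numpy as np
p=vision.snapshot("wrist"); cv2.imwrite("pics/w8.png",p["color"][:,:,::-1])
p=vision.snapshot("scene"); cv2.imwrite("pics/s8.png",p["color"][:,:,::-1])
p=vision.snapshot("side"); cv2.imwrite("pics/d8.png",p["color"][:,:,::-1])
E
```

```text
clock: 18.47
tool_pos: [0.6114, -0.0169, 0.3497]
orientation: [179.9, -0.0, -98.1]
force: [-0.1, -1.1, 1.0]
opening: 0.0614
clock 18.4667 at [ 0.6114 -0.0169  0.3497] [ 1.7989e+02 -5.0000e-02 -9.8060e+01] open 0.0614 F [-0.1 -1.1  1. ] j [ 16.7  11.9   2.4  -0.  -80.6 -24.8]
turn rad 0.0015 n 0.012047675366497566 then shift x,y,z [np.float64(0.0011), np.float64(0.0002), np.float64(0.0692)]
shift without turn first [np.float64(0.0011), np.float64(0.0002), np.float64(0.0692)]
```

View pics/w8.png

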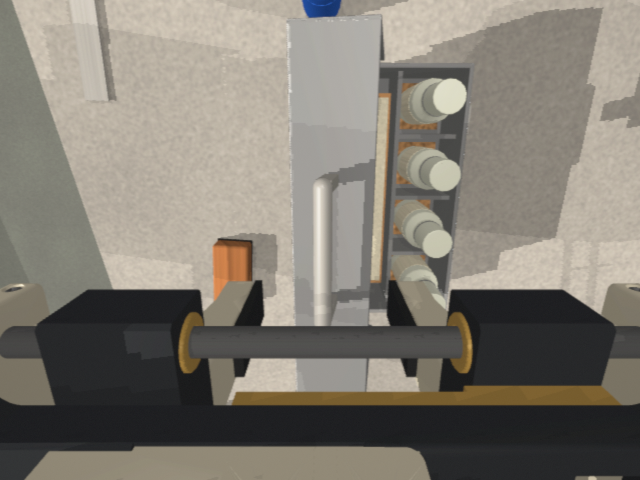

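View pics/s8.png

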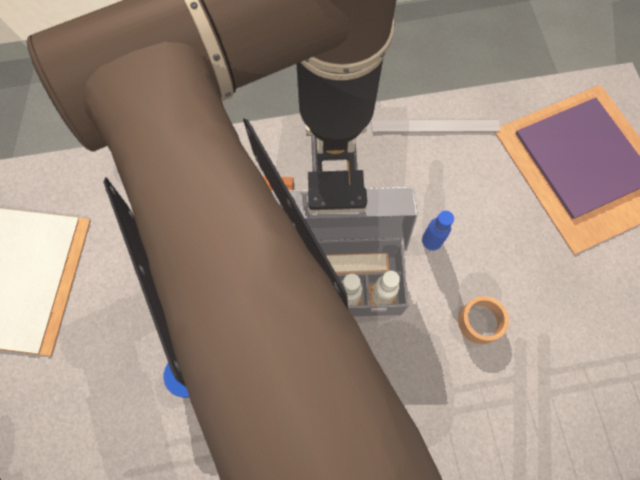

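View pics/d8.png

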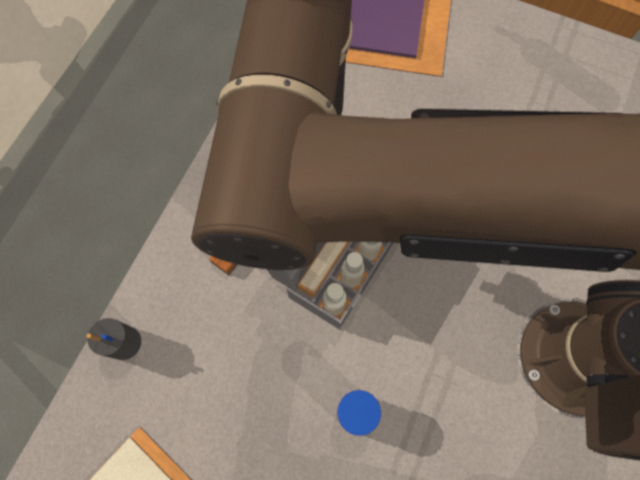

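```bash
python3 -m handwheel '[[[0,0,0.015,0,0.3],[0,0,0.02,0,0.3],[0,0,0.015,0,0.3],[0,0,0.01,0,0.3],[0,0,0.006,0,0.3],[0,0,0.003,0,0.3],[0,0,0,0,0.3]]]'
python3 go.py 0.611 -0.018 0.2805 -98.15
python3 - <<'E'
from plant import telemetry, vision,silhouettes,recognise
import cv2,numpy as np
p=vision.snapshot("wrist"); cv2.imwrite("pics/w9.png",p["color"][:,:,::-1])
E
```

```text
clock: 19.2
tool_pos: [0.6107, -0.0179, 0.282]
orientation: [-180.0, -0.0, -98.0]
force: [-0.1, 0.6, 0.1]
opening: 0.0615
clock 19.2 at [ 0.6107 -0.0179  0.282 ] [-179.99   -0.    -98.04] open 0.0615 F [-0.1  0.6  0.1] j [ 16.6  13.3  -4.4   0.  -72.3 -24.7]
turn rad 0.0019 n 0.01518804195190273 then shift x,y,z [np.float64(0.0001), np.float64(-0.0003), np.float64(0.0015)]
shift without turn first [np.float64(0.0001), np.float64(-0.0003), np.float64(0.0015)]
```

View pics/w9.png

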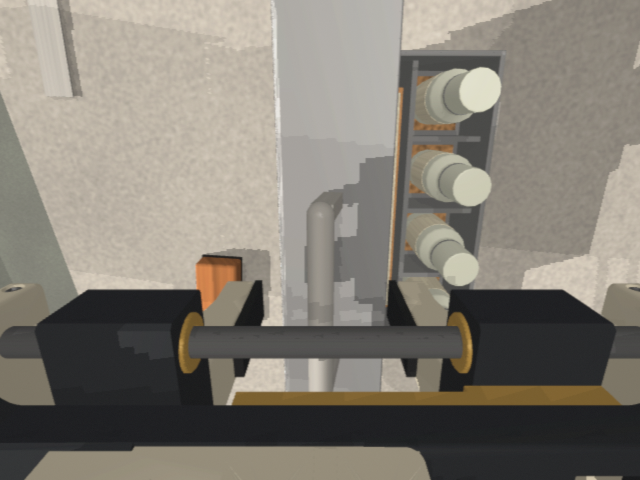

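```bash
python3 -m handwheel '[[[0,0,0.002,0,0.5],[0,0,0,0,0.7],[0,0,0,0,0.9],[0,0,0,0,1],[0,0,0,0,1],[0,0,0,0,1],[0,0,0,0,1],[0,0,0,0,1],[0,0,0,0,1],[0,0,0,0,1]]]'
python3 go.py 0.611 -0.018 0.28 -98.15
python3 - <<'E'
from plant import telemetry, vision,silhouettes,recognise
import cv2,numpy as np
p=vision.snapshot("wrist"); cv2.imwrite("pics/w10.png",p["color"][:,:,::-1])
E
```

```text
clock: 20.08
tool_pos: [0.611, -0.0177, 0.28]
orientation: [-180.0, 0.0, -98.0]
force: [-0.4, -0.7, 0.1]
opening: 0.0107
clock 20.0833 at [ 0.611  -0.0177  0.28  ] [-179.97    0.    -98.02] open 0.0107 F [-0.4 -0.7  0.1] j [ 16.6  13.4  -4.6   0.  -72.  -24.7]
turn rad 0.0023 n 0.018226773674633306 then shift x,y,z [np.float64(0.0003), np.float64(-0.0001), np.float64(-0.0)]
shift without turn first [np.float64(0.0003), np.float64(-0.0001), np.float64(-0.0)]
```

View pics/w10.png

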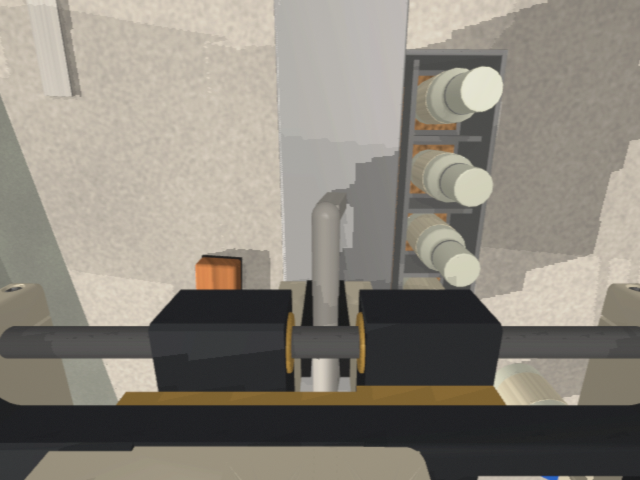

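```bash
python3 -c "
import numpy as np
a=np.radians([99.4,98.6,97,95,92.5,90,87.5,85,82.5,80,77.5,75,72.5,70,67.5,65,63,61.5,60.5,60])
y=np.round(165*np.cos(a),1);z=np.round(165*np.sin(a),1)
for d in zip(np.degrees(a[1:]),np.diff(y),-np.diff(z)): print(np.round(d,1))
"
```

```text
[98.6  2.2 -0.3]
[97.   4.6 -0.7]
[95.   5.7 -0.6]
[92.5  7.2 -0.4]
[90.   7.2 -0.2]
[87.5  7.2  0.2]
[85.   7.2  0.4]
[82.5  7.1  0.8]
[80.   7.2  1.1]
[77.5  7.   1.4]
[75.   7.   1.7]
[72.5  6.9  2. ]
[70.   6.8  2.4]
[67.5  6.7  2.6]
[65.   6.6  2.9]
[63.   5.2  2.5]
[61.5  3.8  2. ]
[60.5  2.5  1.4]
[60.   1.3  0.7]
```

```bash
python3 -m handwheel '[[[0,0.0022,-0.0003,0,1],[0,0.0046,-0.0007,0,1],[0,0.0057,-0.0006,0,1],[0,0.0072,-0.0004,0,1],[0,0.0072,-0.0002,0,1],[0,0.0072,0.0002,0,1],[0,0.0072,0.0004,0,1],[0,0.0071,0.0008,0,1],[0,0,0,0,1]]]'
python3 go.py 0.563 -0.011 0.281 -98.15
```

```text
clock: 20.88
tool_pos: [0.5613, -0.0104, 0.2807]
orientation: [180.0, 0.1, -98.0]
force: [1.0, 2.2, 0.1]
opening: 0.0113
clock 20.8833 at [ 0.5613 -0.0104  0.2807] [ 1.7998e+02  5.0000e-02 -9.8010e+01] open 0.0113 F [1.  2.2 0.1] j [ 18.9   8.6 -10.5  -0.1 -70.9 -26.9]
turn rad 0.0025 n 0.020192880723415404 then shift x,y,z [np.float64(0.0003), np.float64(-0.0018), np.float64(-0.0003)]
shift without turn first [np.float64(0.0003), np.float64(-0.0018), np.float64(-0.0003)]
```

```bash
python3 -m handwheel '[[[0,0.0072,0.0011,0,1],[0,0.007,0.0014,0,1],[0,0.007,0.0017,0,1],[0,0.0069,0.002,0,1],[0,0.0068,0.0024,0,1],[0,0.0067,0.0026,0,1],[0,0.0066,0.0029,0,1],[0,0.0052,0.0025,0,1],[0,0.0038,0.002,0,1],[0,0.0025,0.0014,0,1],[0,0.0013,0.0007,0,1],[0,0,0,0,1],[0,0,0,0,1],[0,0,0,0,1]]]'
python3 go.py 0.503 -0.0025 0.2604 -98.15
python3 - <<'E'
from plant import telemetry, vision,silhouettes,recognise
import cv2,numpy as np
for n in ("wrist","scene","side"):
    p=vision.snapshot(n); cv2.imwrite(f"pics/{n}11.png",p["color"][:,:,::-1])
E
```

```text
clock: 22.05
tool_pos: [0.5018, -0.002, 0.2596]
orientation: [180.0, 0.0, -98.0]
force: [1.7, 5.5, 1.1]
opening: 0.0111
clock 22.05 at [ 0.5018 -0.002   0.2596] [ 1.7997e+02  3.0000e-02 -9.8010e+01] open 0.0111 F [1.7 5.5 1.1] j [ 22.2   3.4 -19.2  -0.  -67.4 -30.2]
turn rad 0.0024 n 0.019040518716825054 then shift x,y,z [np.float64(0.0003), np.float64(-0.0013), np.float64(-0.0008)]
shift without turn first [np.float64(0.0003), np.float64(-0.0013), np.float64(-0.0008)]
```

View pics/wrist11.png

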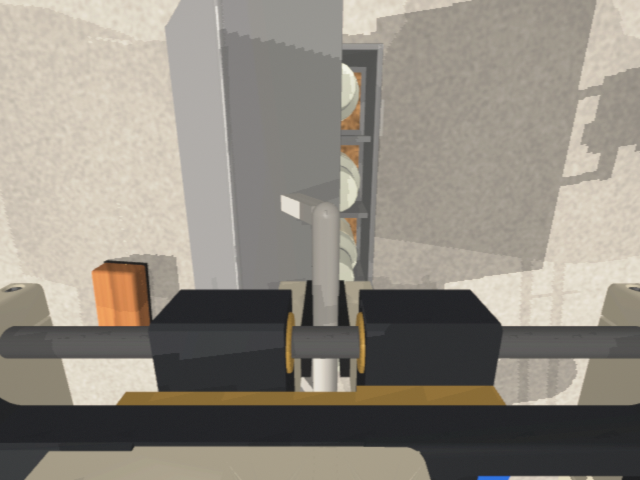

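View pics/scene11.png

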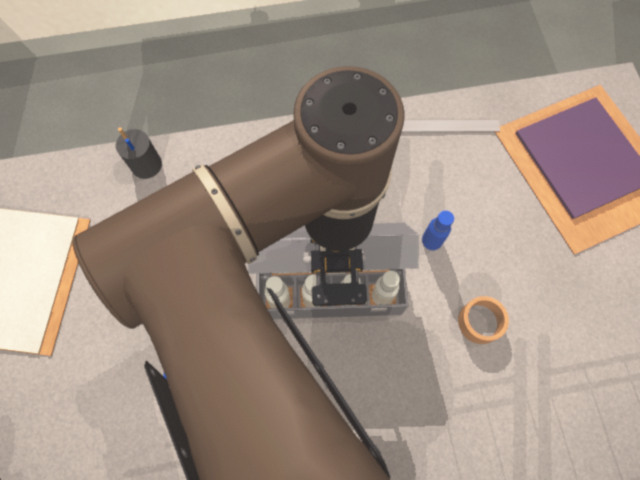

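View pics/side11.png

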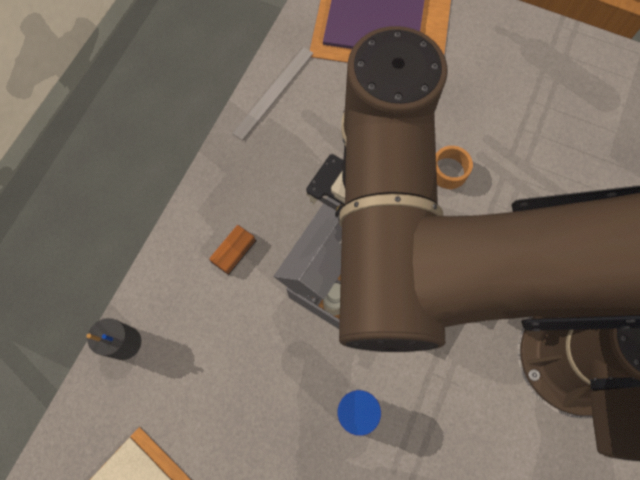

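Run:
```python
from h import *
from fit import th
from plant import telemetry
import cv2
print(atz("scene",(313.6,282.3),.14),atz("side",(355.3,260),.14))
o=telemetry.get_obs(); print(o["clock"],o["force"],o["qvel"].round(3))
s=cv2.imread("pics/scene11.png")[255:325,240:420]; d=cv2.imread("pics/side7.png") if 0 else cv2.imread("pics/d8.png")[220:330,280:420]
cv2.imwrite("pics/z.png",np.vstack([cv2.resize(s,(720,280)),cv2.resize(d,(720,315*1))]))
```

```text
[0.49942066 0.0342241  0.14      ] [0.49608996 0.03456229 0.14      ]
22.2 [0.63604383 5.32046605 1.74258132] [-0.102 -0.034  0.039 -0.068  0.072  0.016]
```

View pics/z.png

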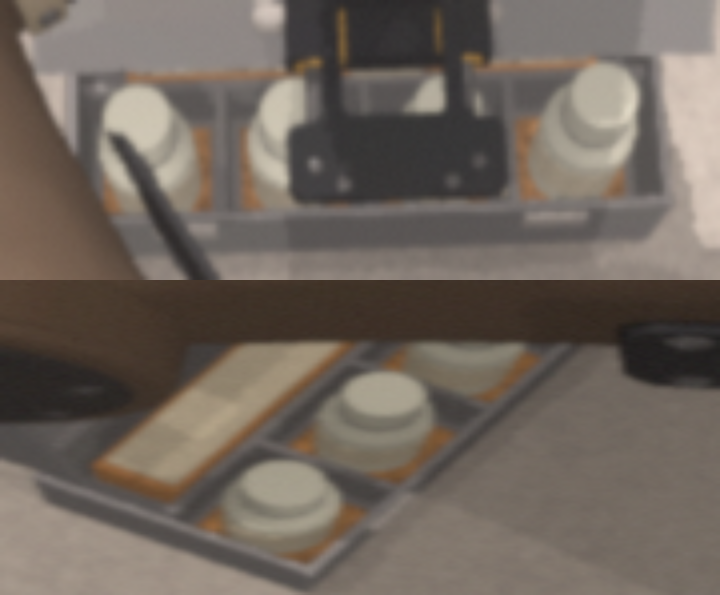

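```bash
python3 -c "
from h import *
print(atz('scene',(390.75,277.5),.14), proj('scene',(.4785,-.108,.14)),proj('scene',(.4785,-.108,.005)))
from plant import telemetry;o=telemetry.get_obs();print(o['opening'])"
```

```text
[ 0.4833568 -0.1081771  0.14     ] [391.23501089 280.01078691] [382.68138879 296.90211662]
0.011044805548774447
```

Run:
```python
from h import *
import cv2
s=cv2.imread("pics/scene11.png"); x0,y0=350,260
k=10; im=cv2.resize(s[y0:y0+55,x0:x0+70],None,fx=k,fy=k,interpolation=cv2.INTER_CUBIC)
def circ(cx,cy,z,r,col):
    pts=np.array([(proj("scene",(cx+r*np.cos(t),cy+r*np.sin(t),z))-(x0-.0,y0-.0))*k+k/2 for t in np.linspace(0,6.28,60)])
    cv2.polylines(im,[pts.astype(int)],True,col,1)
for z,r in ((.14,.016),(.098,.016),(.087,.023),(.006,.023)): circ(.4785,-.108,z,r,(0,0,255))
cv2.imwrite("pics/z2.png",im)
```

```text
(no output)
```

View pics/z2.png

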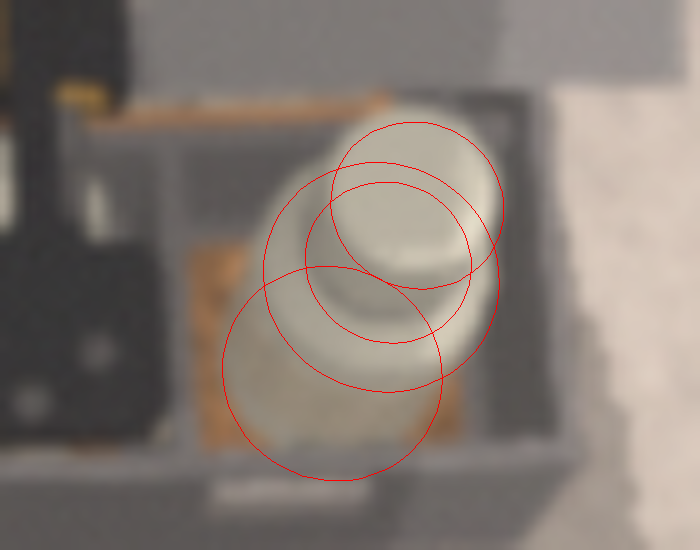

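```bash
python3 -m handwheel '[[[0,0,0,0,1],[0,0,0,0,1],[0,0,0,0,1],[0,0,0,0,1],[0,0,0,0,1],[0,0,0,0,1]]]'
python3 -c "
from plant import close_job; print(close_job())"
```

```text
clock: 22.7
tool_pos: [0.5018, -0.0021, 0.2597]
orientation: [180.0, 0.0, -98.0]
force: [0.5, 6.6, 1.3]
opening: 0.0108
the job is handed in; nothing more can be done
None
```

Both loose white bottles now stand in the two empty cells, at case y = +36 mm and −108 mm, and are released. The gripper is holding the lid by its handle bar at about 60°. I handed the job in at 22.7 s; it returned no verdict.

**Bottles:** Both look upright. The one at +36 mm measured within about 3 mm of its cell centre. The one at −108 mm measured about 5 mm further in +x than the centre, with the cap and shoulder shifted alike. I read that as a small offset plus calibration error rather than a tilt; it is well inside the 20 mm limit.

**Lid:** The gripper's measured position puts it at about 59.6°, give or take about 1°. It was steady over the last half second, and the finger opening stayed at 11 mm on the 12 mm bar. There was a sideways force of about 5–7 N along the bar at the wrist, which I did not remove; it is far below the limit.

**Other things on the bench:** In the last pictures the tub, tape roll and sanding block, and the blue look-alike bottle, showed no visible movement. The stored bottle at the +108 mm end also looked unmoved. The one at −36 mm was mostly hidden by the gripper in the last view, but stood in place in the pictures just before the lid was moved.

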